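Bolt the findings box past its spring catch

ROBOT

A 6-joint arm with a two-finger parallel gripper is mounted at the origin on a cart in front of the work surface, level with it; the furniture and walls round the work are solid. World frame = base frame: x ahead of the robot, y to its left, z up, the work surface at z = 0. Lengths are in mm, angles in rad, forces in N, time in s.
With the tool pointing down it reaches from about 350 to 775 mm from the base axis. Payload 7.3 kg.
Tool frame: the origin (TCP) lies on the centre line of the jaws, within the pads' length; the fingertips stand 22 mm ahead of it and the grasp point (between the pads) lies 3 mm ahead of it; z points along the fingers, y is the direction in which the jaws open and shut (so a half turn about z gives the same grasp; the last joint's range is limited). The gripper opens to 92 mm and grips with 3 to 60 N. Pads are 19 mm wide; open, the fingers measure 130 mm over their backs; the gripper's body (75 mm by 190 mm) begins 47 mm behind the grasp point.
Start: joints at [1.139, 0.342, 1.524, -0, 1.275, -0.146], TCP at [147.995, 503.726, 248.741] pointing down, gripper open.
Joint ranges: [-2.53, 2.53], [-0.77, 2.02], [0.04, 2.7], [-1, 4.14], [0.28, 2.66], [-3.11, 3.11]. Speed limits (rad/s): [2.57, 2.57, 3.14, 3.14, 3.14, 3.14].

INTERFACE

Orientations are given as [roll, pitch, yaw] about the fixed x, y, z axes, in that order (R = Rz(yaw) Ry(pitch) Rx(roll)).
In Python, from plant import bot gives the robot as it stands.
- The arm moves only by the tool play_rows, never from a script. Its argument "moves" is one flat list of numbers, 5 for each row, row after row: the closure in counts, from 0 (fully open) to 255 (shut), then the shift along the tool's x, y, z in mm, then the turn about the tool's z in degrees. A call has 1 to 8 rows; each row is the pose to reach, as a shift and turn from the pose commanded when the call began, along the tool's axes at that moment; what a row does not reach only later rows make up. A row lasts 1/12 s, in which the tool goes at most 41.7 mm and 7.16 degrees, less where a joint would pass 70% of its speed; a pose out of reach is approached as far as the arm can. A call with a gripper value outside its range is refused whole. The fingers move at their own pace and stop on an object; the grip force is fixed at half the most. Time passes only in rows, so rows that repeat a pose let the fingers close. It gives the time, the measured TCP pose, the force and the opening at its end, in the units of the state.
- bot.get_obs(): the state, without advancing time (a new reading comes with each control period).
- bot.capture(name): name is "scene" or "side" or "wrist"; returns a dict with "color" (420x560x3 uint8, red, green, blue), "fx", "fy", "cx", "cy" (pixels), "world_to_cam" (4x4, takes a point from world to camera coordinates); the wrist camera has in their place "T_tool_cam" (4x4, takes a point from camera to tool coordinates, whose origin is the TCP and whose axes are the flange's). Camera axes: x right, y down, z forward; pixel columns grow to the right and rows downward; lengths in mm; the calibration is good to about 2 mm. The wrist camera is an equidistant fisheye: a pixel r from the principal point sees the ray r / f radians off the axis. A picture is of the moment at which its call begins: read the wrist's pose just before it. There is no depth.
- bot.close_job(): hands the job in, once; it reports no verdict.
The state is a dict: "time": time; "joint_positions": joint angles; "dq": joint speeds; "tau": joint torques, N m; "tool_pos": TCP position; "tcp_rot": TCP orientation; "contact_force": force on the tool from outside, world axes, zero at the start; "moment": the same for the moment, N m; "grip_width": finger opening in mm.
Only numpy, scipy, OpenCV 4.12 (cv2) and the standard library are available. Lean on these libraries where they do the work, as an engineer would, in place of code of your own. Each camera call takes 0.05 s, during which the arm holds its last target.

TASK

The small grey steel box on the bench is shut but not yet bolted. With one fingertip press the long spring catch bar down and keep it down while the other fingertip pushes the bolt by its upright tab, all the way home into the keeper; then take the hand away so that the catch springs up and locks the bolt. Grasp and lift nothing, and leave the things standing round the box where they are.

Things in the scene. Friction and masses are not known exactly. Their poses are not given: they have to be found in the camera images.
- lockbox: Low grey steel box, 120 (x) x 170 (y) x 34 mm high, fixed to the bench. Origin: on its underside, midway in x, 100 mm from its -y end and 70 mm from its +y end; z up. On its lid the bolt slides along the box's +y (toward the keeper) at x = +32 mm; the catch bar lies parallel at x = -32 mm. Bolt guide straps at y = -92 and +18 mm and the keeper at y = +52 mm reach 50 mm over the bench.
- catch_bar: Press bar of the spring catch: flat dark steel bar 30 (x) x 120 (y) x 10 mm, axes as the box's. Origin: centre of its top face, 68 mm over the bench when up, at (-32, -25) mm in the box's frame. Moves only straight down; a fingertip can slide along it while pressing. Let up half way, its pin comes up between the bolt's teeth and stops the bolt.
- catch (a joint): How far the catch is pressed down, m: 0 up (sprung), 0.010 on its stop. The spring takes about 3 N to start and 7 N at the stop. The bolt is free when it is pressed more than 0.005; 0.007 to 0.009 is comfortable. It springs up by itself when let go.
- bolt_tab: Upright steel tab on the bolt: 30 (x) x 8 (y) x 42 mm, axes as the box's. Origin: centre of its top edge, 86 mm over the bench, at x = +32 mm, y = -39 mm + bolt travel in the box's frame. The bolt under it tops out 46 mm over the bench. Push the -y face toward +y.
- bolt (a joint): Travel of the bolt along the box's +y, m: starts between 0 and 0.010, is blocked at 0.012 while the catch is up; 0.044 is fully home on its stop. About 1.5 N of friction, no spring: it stays where it is left. From 0.040 on the catch can spring up and lock it.
- graver: Graver with a blue handle, 26 x 126 x 26 mm, lying before the box; bystander.
- wax_block: Green wax block 42 x 55 x 24 mm, behind the box; bystander.
- wax_ring: Blue-green wax ring 24 x 28 x 8 mm, behind the box; bystander.
- jar: White jar with blue lid, 39 mm across, 62 mm high, right of the box; bystander.
- wax_tube: Upright blue wax tube 28 mm across, 60 mm high, right of the box; bystander.
- loupe: Small black folding loupe, 32 x 38 x 19 mm, right of the box; bystander.
- midway (a point): Point midway between catch bar and tab lanes (box x = 0, y = -55 mm) and 60 mm over the bench: the height of the pressed bar's top, clear of the straps and well below the tab's top. Bar (x -47 to -17 mm) and tab (x 17 to 47 mm) leave 34 mm between them: two fingertips with middles some 64 mm apart along the box's x reach both. What lies between stays below 60 mm over the bench.

How it is judged (in metres and radians):
On the way, in this order (a step that is already met when the one before it is completed fails the run):
1. a fingertip presses the catch bar down before the bolt is driven (value of joint catch above 0.005 m and value of joint bolt below 0.016 m and contact force between the fingers and catch_bar above 0.5 N), for 0.1 s.
2. the bolt passes the middle of its travel with the catch still held down by the fingers (value of joint catch above 0.004 m and value of joint bolt above 0.024 m and contact force between the fingers and catch_bar above 0.5 N), for 0.05 s.
At the end, for the whole second after the job is handed in: The bolt is home in its keeper (travel over 40.5 of 44 mm) and at rest, and the catch has sprung up again (pressed less than 2 mm) (value of joint bolt above 0.0405 m and value of joint catch below 0.002 m and velocity of joint bolt below 0.005 m/s); the robot touches nothing.
It fails at once if a thing beside the box is moved by more than 20 mm or lifted (distance of any of graver, wax_block, wax_ring, jar, wax_tube, loupe from where it was at the start of the episode above 0.02 m).
It also fails if it takes over 38 s, if anything falls off the work surface, if the arm or the gripper's body presses on something with over 40 N, if the wrist force passes 120 N, or if a joint passes its speed limit or range.

## Working session

There is one attempt and no reset: what is moved stays moved. The work goes in short steps, Python scripts to look and compute and a tool call to move; the robot and the scene stay as the last step left them, time stands still between calls to the robot, and variables do not carry over. Pictures are saved under pics/ and viewed, and the job is handed in when it is done.

Besides the shell and the picture viewer there is one more tool, called after "Request:" as name(argument=value, ...), one argument or row to a line, values as JSON. play_rows: Moves the arm, as the interface text tells. Its arguments: {"type":"object","properties":{"moves":{"type":"array","items":{"type":"number"}}},"required":["moves"]}

```bash
mkdir -p pics; ls
python3 - <<'E'
from plant import bot
import cv2,json,numpy as np
o=bot.get_obs();print(o)
for n in ["scene","side","wrist"]:
    c=bot.capture(n);cv2.imwrite(f"pics/{n}0.png",c["color"][:,:,::-1])
    print(n,{k:np.round(v,4).tolist() for k,v in c.items() if k!="color"})
    np.savez(f"pics/{n}0.npz",**c)
E
```

```text
pics
{'time': 0.0, 'joint_positions': array([ 1.13897728e+00,  3.42709231e-01,  1.52501640e+00,  3.76215801e-07,
        1.27535737e+00, -1.45965803e-01]), 'dq': array([-0.00021123, -0.00070689, -0.0004383 ,  0.00104032,  0.00034473,
        0.00110368]), 'tau': array([-1.28937638e-03, -4.31252611e+01, -2.44217134e+01,  7.16993446e-02,
        5.59837196e-02, -9.65028471e-05]), 'tool_pos': array([147.84572427, 503.37541444, 248.05213738]), 'tcp_rot': array([-3.14011820e+00, -2.17124507e-04,  2.85573914e+00]), 'contact_force': array([-0.62924366,  0.23786623,  0.44968173]), 'moment': array([-0.0115203 ,  0.03374389,  0.02064409]), 'grip_width': 91.74933212538446}
scene {'fx': 495.7743, 'fy': 495.7743, 'cx': 279.0644, 'cy': 212.0478, 'world_to_cam': [[0.5896, -0.8076, -0.0111, -399.8477], [-0.5004, -0.3545, -0.7899, 327.2201], [0.634, 0.4713, -0.6131, 715.5493], [0.0, 0.0, 0.0, 1.0]]}
side {'fx': 545.2919, 'fy': 545.2919, 'cx': 263.4833, 'cy': 199.8318, 'world_to_cam': [[-0.9883, -0.1525, -0.0096, 573.0701], [-0.0896, 0.6292, -0.7721, 133.4914], [0.1238, -0.7621, -0.6355, 893.5807], [0.0, 0.0, 0.0, 1.0]]}
wrist {'fx': 325.1923, 'fy': 325.1923, 'cx': 276.0955, 'cy': 206.6521, 'T_tool_cam': [[-0.0004, -0.9632, -0.2688, 74.5655], [1.0, -0.0005, 0.0004, 1.8994], [-0.0005, -0.2688, 0.9632, -136.8771], [0.0, 0.0, 0.0, 1.0]]}
```

View pics/scene0.png

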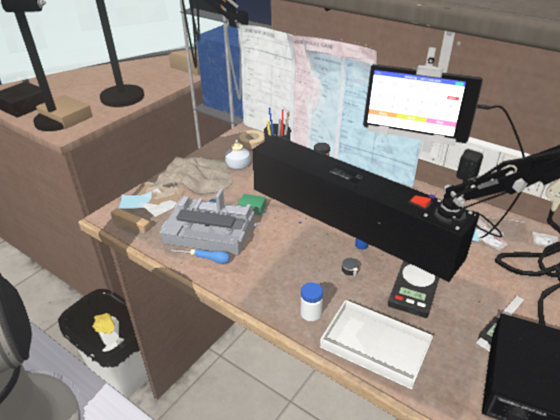

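View pics/side0.png

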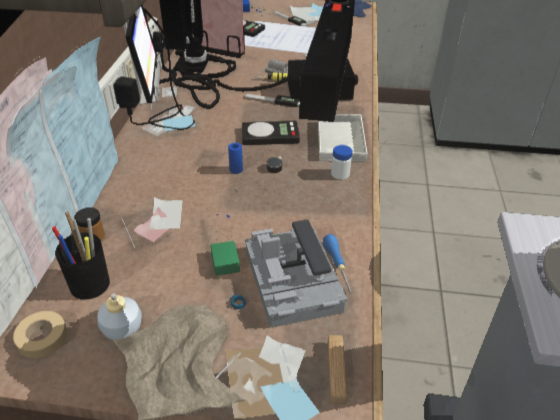

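View pics/wrist0.png

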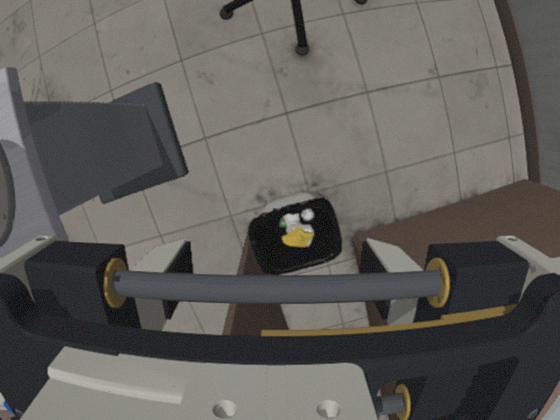

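Run:
```python
import cv2,numpy as np
a=cv2.imread("pics/scene0.png")[175:275,110:280];cv2.imwrite("pics/sc_crop.png",cv2.resize(a,None,fx=4.5,fy=4.5,interpolation=cv2.INTER_CUBIC))
a=cv2.imread("pics/side0.png")[210:330,200:360];cv2.imwrite("pics/sd_crop.png",cv2.resize(a,None,fx=5,fy=5,interpolation=cv2.INTER_CUBIC))
for n in["scene","side"]:
    M=np.load(f"pics/{n}0.npz")["world_to_cam"];print(n,-M[:3,:3].T@M[:3,3])
```

```text
scene [ -54.18855747 -544.15504501  692.76316268]
side [467.65235671 684.45463814 676.41618174]
```

View pics/sc_crop.png

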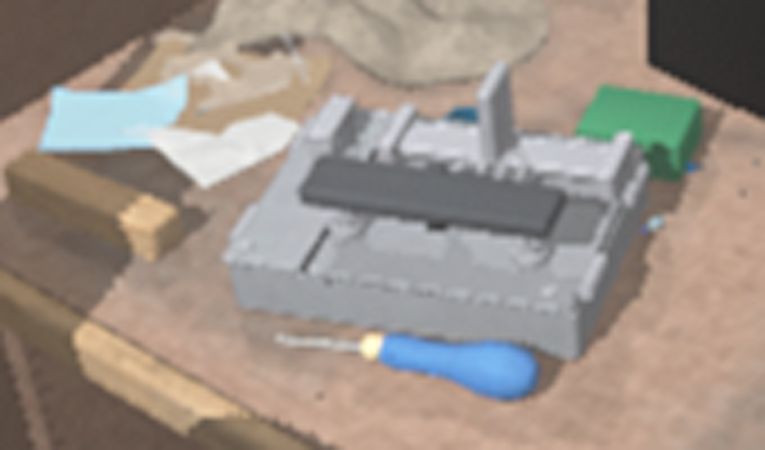

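View pics/sd_crop.png

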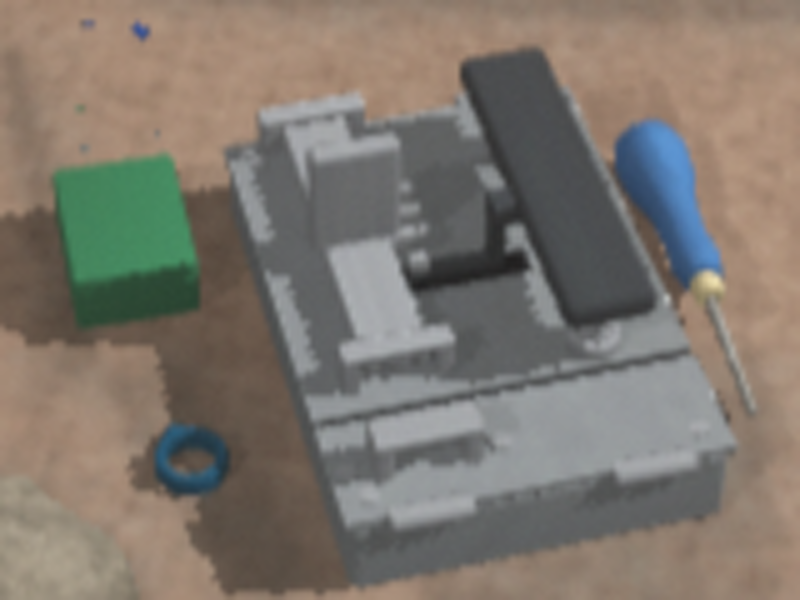

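```bash
cat > h.py <<'E'
import numpy as np,cv2
from scipy.optimize import least_squares
C={n:np.load(f"pics/{n}0.npz") for n in("scene","side")}
def proj(n,P):
    c=C[n];P=np.atleast_2d(P);q=P@c["world_to_cam"][:3,:3].T+c["world_to_cam"][:3,3]
    return np.c_[c["fx"]*q[:,0]/q[:,2]+c["cx"],c["fy"]*q[:,1]/q[:,2]+c["cy"]]
def w(p,P):
    P=np.atleast_2d(np.array(P,float));c,s=np.cos(p[2]),np.sin(p[2])
    return np.c_[p[0]+c*P[:,0]-s*P[:,1],p[1]+s*P[:,0]+c*P[:,1],P[:,2]]
E
cat > fit.py <<'E'
from h import *
S=lambda u,v:(110+u/4.5,175+v/4.5)
D=lambda u,v:(200+u/5,210+v/5)
obs=[("scene",(-60,-100,0),S(578,358)),("scene",(-60,70,34),S(230,258)),("scene",(-60,70,0),S(238,305)),("scene",(-60,-100,34),S(585,325)),
("scene",(-47,35,68),S(302,188)),("scene",(-17,35,68),S(318,156)),("scene",(-47,-85,68),S(552,218)),("scene",(-17,-85,68),S(568,185)),
("side",(-60,70,34),D(733,450)),("side",(-60,70,0),D(715,515)),("side",(60,70,0),D(358,583)),("side",(60,70,34),D(345,530)),
("side",(-17,-85,68),D(462,65)),("side",(-47,-85,68),D(545,48)),("side",(-47,35,68),D(657,295)),("side",(-17,35,68),D(575,318)),
("side",("t",47,4),D(315,152)),("side",("t",17,4),D(399,138)),("scene",("t",17,-4),S(505,68))]
def res(p,full=False):
    r=[]
    for n,P,uv in obs:
        if P[0]=="t":P=(P[1],-39+p[3]+P[2],86)
        r.append(proj(n,w(p,P)+[0,0,p[4]])[0]-uv)
    return np.array(r) if full else np.ravel(r)
f=least_squares(res,[450,400,0,5,0],loss="soft_l1",x_scale=[100,100,.1,10,10])
print(f.x,"yaw deg",np.degrees(f.x[2]));r=res(f.x,True)
for o,e in zip(obs,r):print(o[0],o[1],e.round(1))
np.save("fit.npy",f.x)
p=f.x
# two-view triangulation check of bar & tab corners
for a,b,nm in[(4,14,"bar-x+y"),(5,15,"bar+x+y"),(6,13,"bar-x-y"),(7,12,"bar+x-y")]:
    Pm=[np.c_[np.diag([1,1,1])] for _ in 0*[0]]
    M=[]
    for k in(a,b):
        c=C[obs[k][0]];M.append(np.array([[c["fx"],0,c["cx"]],[0,c["fy"],c["cy"]],[0,0,1]])@c["world_to_cam"][:3])
    X=cv2.triangulatePoints(M[0],M[1],np.array(obs[a][2]).reshape(2,1),np.array(obs[b][2]).reshape(2,1));print(nm,(X[:3]/X[3]).ravel().round(1))
for n,o,s,sh in(("scene",(110,175),4.5,(100,170)),("side",(200,210),5,(120,160))):
    im=cv2.imread(f"pics/{'sc' if n=='scene' else 'sd'}_crop.png")
    def line(a,b,col):
        uv=(proj(n,w(p,[a,b])+[0,0,p[4]])-o)*s;cv2.line(im,*[tuple(map(int,q)) for q in uv],col,1,cv2.LINE_AA)
    def box(x0,x1,y0,y1,z,col):
        c=[(x0,y0,z),(x1,y0,z),(x1,y1,z),(x0,y1,z)]
        for i in range(4):line(c[i],c[(i+1)%4],col)
    box(-60,60,-100,70,34,(0,0,255));box(-60,60,-100,70,0,(0,0,255));box(-47,-17,-85,35,68,(0,255,255))
    y=-39+p[3];box(17,47,y-4,y+4,86,(0,255,0))
    cv2.imwrite(f"pics/fit_{n}.png",im)
E
python3 fit.py
```

```text
[ 5.14931706e+02  8.60170835e+01  3.96092183e-01  1.46510368e-01
 -3.64537428e+00] yaw deg 22.69441036939174
scene (-60, -100, 0) [0.6 1.8]
scene (-60, 70, 34) [-1.3 -0.3]
scene (-60, 70, 0) [-0.5  1.5]
scene (-60, -100, 34) [-2.  -3.2]
scene (-47, 35, 68) [-1.4  1. ]
scene (-17, 35, 68) [ 0.6 -0.6]
scene (-47, -85, 68) [-1.   2.5]
scene (-17, -85, 68) [-0.1  0.7]
side (-60, 70, 34) [-0.5 -0.7]
side (-60, 70, 0) [1.2 0.5]
side (60, 70, 0) [-1.7  2.5]
side (60, 70, 34) [ 0.8 -1.1]
side (-17, -85, 68) [-1.3 -1.3]
side (-47, -85, 68) [-0.9 -0.9]
side (-47, 35, 68) [0.5 0.1]
side (-17, 35, 68) [-1.9 -0.9]
side ('t', 47, 4) [-1.9  0.1]
side ('t', 17, 4) [-0.3 -0.4]
scene ('t', 17, -4) [-1.   7.4]
bar-x+y [459.9  99.6  64.8]
bar+x+y [483.3 112.1  63.6]
bar-x-y [505.2  -8.9  66.3]
bar+x-y [531.1   2.4  64.3]
```

View pics/fit_scene.png

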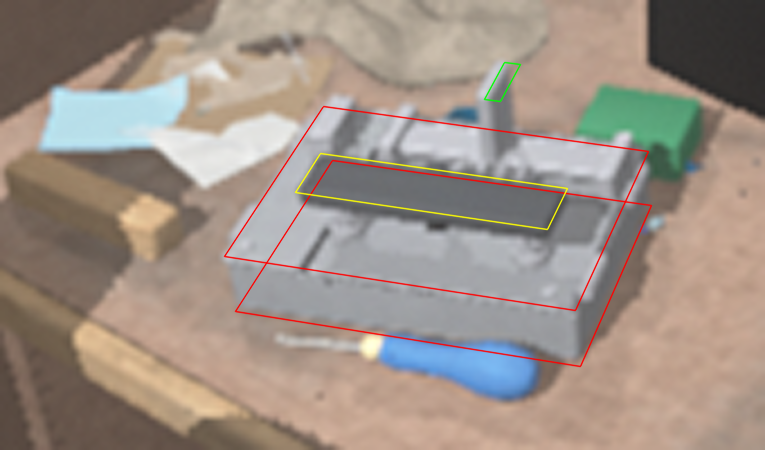

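View pics/fit_side.png

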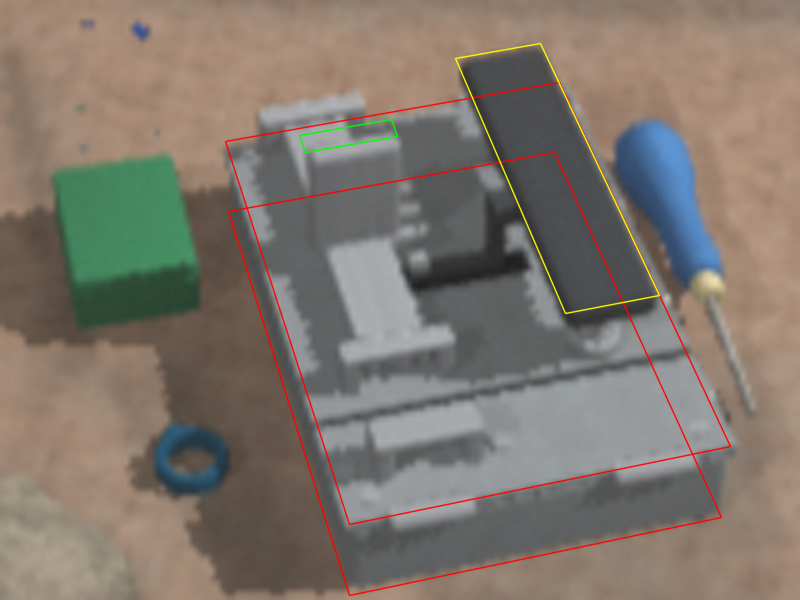

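```bash
python3 - <<'E'
from h import *
M={}
for n,c in C.items(): M[n]=np.array([[c["fx"],0,c["cx"]],[0,c["fy"],c["cy"]],[0,0,1]])@c["world_to_cam"][:3]
for nm,a,b in[("red",(420,201),(337,6)),("end",(254,150),(303,72)),("end",(300,140),(352,75)),("jar lid",(312,292),(343,152))]:
    X=cv2.triangulatePoints(M["scene"],M["side"],np.array(a,float).reshape(2,1),np.array(b,float).reshape(2,1));X=(X[:3]/X[3]);print(nm,X.ravel().round(0),proj("scene",X.T),proj("side",X.T))
print(proj("scene",[[0,0,0],[400,0,0]]),proj("side",[[0,0,0],[400,0,0]]))
E
for f in scene side; do python3 - <<E
import cv2
a=cv2.imread("pics/${f}0.png")
a=a[100:300,230:500] if "$f"=="scene" else a[0:200,100:400]
cv2.imwrite("pics/${f}_z.png",cv2.resize(a,None,fx=2.6,fy=2.6))
E
done
```

```text
red [ 491. -377.  293.] [[420.60353475 200.13772407]] [[337.35846464   6.48320713]]
end [517. -88. 281.] [[262.7461212  139.15915589]] [[310.68829225  80.61088482]]
end [ 478. -159.  288.] [[283.65946536 158.26454979]] [[337.94976354  58.24490248]]
jar lid [ 455. -234.   55.] [[311.57138661 292.38361264]] [[342.68879967 151.72853425]]
[[  2.02653192 438.76492529]
 [195.16150899 277.04303572]] [[613.18921308 281.29260097]
 [366.26709223 256.29200622]]
```

View pics/scene_z.png

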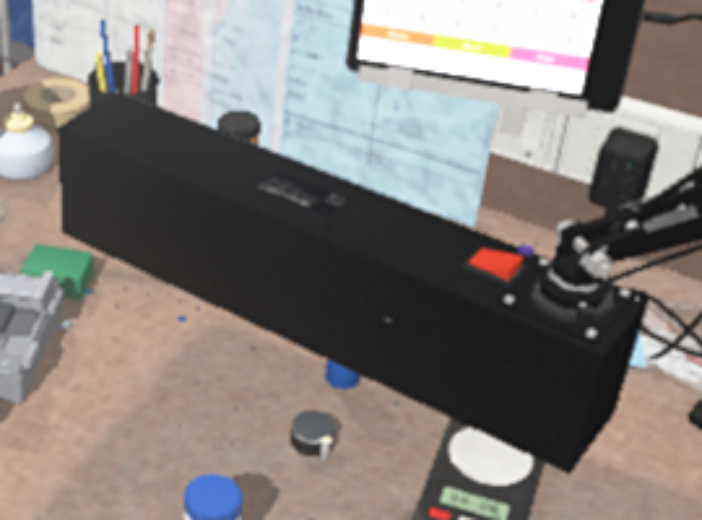

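View pics/side_z.png

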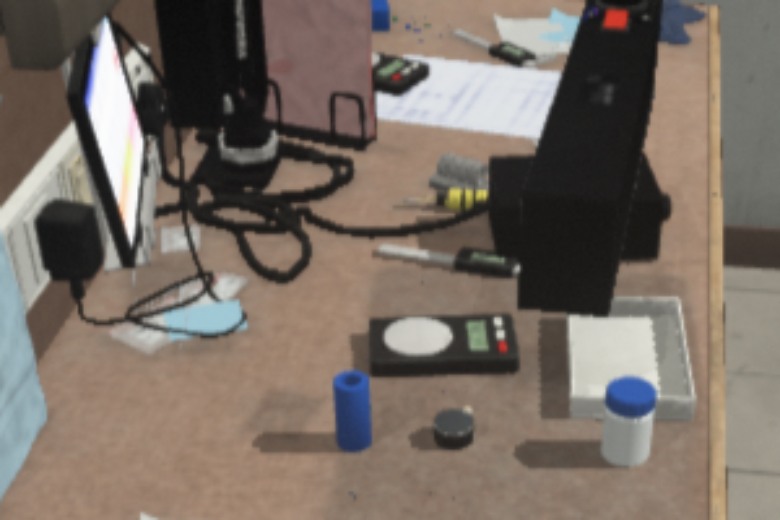

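Run:
```python
from h import *
M={}
for n,c in C.items(): M[n]=np.array([[c["fx"],0,c["cx"]],[0,c["fy"],c["cy"]],[0,0,1]])@c["world_to_cam"][:3]
for nm,a,b in[("-x top",(253.8,148.8),(338.5,73)),("-x bot",(254.2,189.2),(335,119)),("+x top",(272.3,136.5),(302,75))]:
    X=cv2.triangulatePoints(M["scene"],M["side"],np.array(a,float).reshape(2,1),np.array(b,float).reshape(2,1));X=(X[:3]/X[3]);print(nm,X.ravel().round(0),proj("scene",X.T),proj("side",X.T))
```

```text
-x top [ 475. -103.  288.] [[254.11709883 148.44177158]] [[338.77437755  73.29701733]]
-x bot [ 474. -100.  208.] [[254.36730437 189.03320178]] [[335.14497184 119.13978996]]
+x top [531. -98. 284.] [[272.6764893 136.0325925]] [[302.34151471  75.40375397]]
```

```bash
sed -i 's/^E$//' h.py
cat >> h.py <<'E'
from scipy.spatial.transform import Rotation as Rot
def togo(bp,tz,p=None,ref=None):
    """shift in tool axes (mm) & turn (deg) from current pose to box-frame xy bp at TCP height tz"""
    from plant import bot
    p=np.load("fit.npy") if p is None else p
    o=bot.get_obs();R=Rot.from_euler("xyz",o["tcp_rot"]).as_matrix()
    t=w(p,[bp[0],bp[1],tz])[0];d=R.T@(t-o["tool_pos"])
    R2=Rot.from_euler("xyz",[np.pi,0,p[2]+np.pi/2]).as_matrix()
    tr=np.degrees(Rot.from_matrix(R.T@R2).as_rotvec())
    print("t",o["time"],"pos",o["tool_pos"].round(1),"target",t.round(1),"shift",d.round(1),"turn",tr.round(2),"F",o["contact_force"].round(1),"w",round(o["grip_width"],1))
E
python3 - <<'E'
from h import *
togo((0,-66),230)
E
```

```text
t 0.15 pos [147.9 503.5 248.2] target [540.4  25.1 230. ] shift [-511.5 -348.3   18.5] turn [-6.000e-02  2.000e-02  5.093e+01] F [-0.   0.5 -0.6] w 91.9
```

Request:
play_rows(
  moves=[125, -32, -22, 0, 6, 125, -64, -44, 0, 12, 125, -96, -65, 0, 18, 125, -128, -87, 0, 24, 125, -160, -109, 0, 30, 125, -192, -131, 0, 36, 125, -224, -152, 0, 42, 125, -256, -174, 0, 48],
)

```text
time: 0.82
tool_pos: [345.3, 263.0, 248.7]
tcp_rot: [3.142, -0.0, 2.013]
contact_force: [0.9, 0.7, 0.0]
grip_width: 47.6
```

Run:
```python
from h import *
togo((0,-66),230)
```

```text
t 0.8167 pos [345.3 263.  248.7] target [540.4  25.1 230. ] shift [-298.5   74.6   18.7] turn [ 0.   -0.01  2.65] F [0.9 0.7 0. ] w 47.6
```

Request:
play_rows(
  moves=[125, -37, 9, 2, 2.6, 125, -75, 19, 5, 2.6, 125, -112, 28, 7, 2.6, 125, -149, 37, 9, 2.6, 125, -187, 47, 12, 2.6, 125, -224, 56, 14, 2.6, 125, -261, 65, 16, 2.6, 125, -298, 74, 18, 2.6],
)

```text
time: 1.48
tool_pos: [540.9, 26.1, 230.3]
tcp_rot: [-3.141, -0.0, 1.972]
contact_force: [0.9, 1.6, 0.8]
grip_width: 47.0
```

Request:
play_rows(
  moves=[125, 0, 0, 0, 0, 125, 0, 0, 0, 0, 125, 0, 0, 0, 0],
)

```text
time: 1.73
tool_pos: [539.5, 28.2, 230.2]
tcp_rot: [-3.14, -0.001, 1.972]
contact_force: [-0.1, 0.3, 0.1]
grip_width: 46.8
```

Run:
```python
from h import *
from plant import bot
togo((0,-66),230)
o=bot.get_obs();c=bot.capture("wrist");np.savez("pics/w1.npz",pos=o["tool_pos"],rot=o["tcp_rot"],**c);cv2.imwrite("pics/w1.png",c["color"][:,:,::-1])
c=bot.capture("side");cv2.imwrite("pics/side1.png",c["color"][:,:,::-1])
```

```text
t 1.7333 pos [539.5  28.2 230.2] target [540.4  25.1 230. ] shift [-3.2 -0.4  0.2] turn [-0.07 -0.07  0.3 ] F [-0.1  0.3  0.1] w 46.8
```

View pics/w1.png

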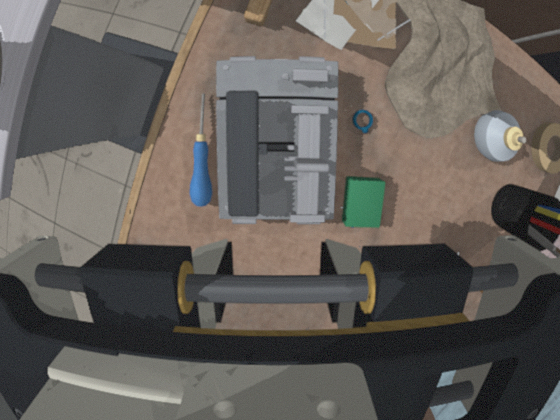

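View pics/side1.png

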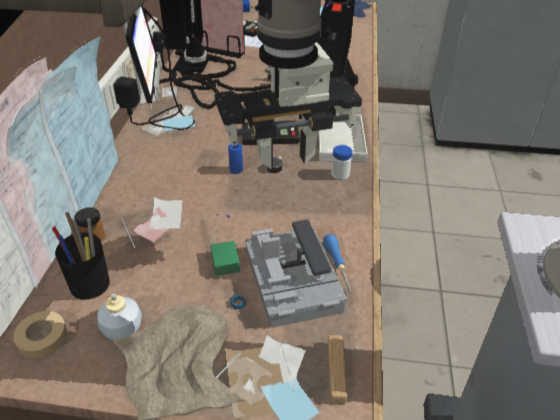

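Run:
```python
import cv2
a=cv2.imread("pics/w1.png")[50:240,195:365];cv2.imwrite("pics/w1c.png",cv2.resize(a,None,fx=3.15,fy=3.15,interpolation=cv2.INTER_CUBIC))
```

```text
(no output)
```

View pics/w1c.png

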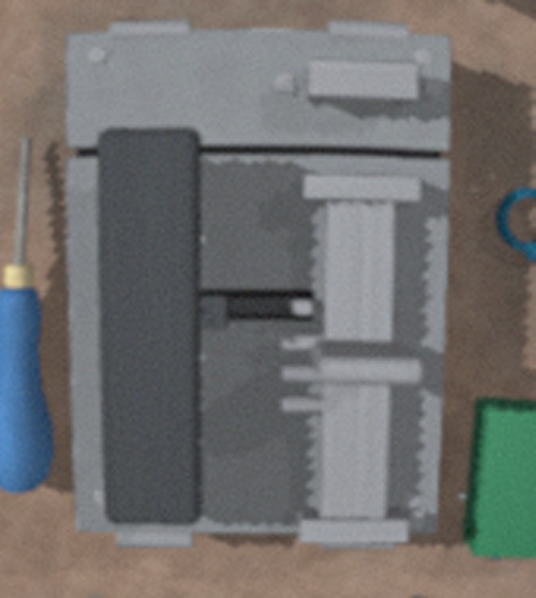

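```bash
cat >> h.py <<'E'
def wproj(d,P):
    R=Rot.from_euler("xyz",d["rot"]).as_matrix();t=(np.atleast_2d(P)-d["pos"])@R
    T=d["T_tool_cam"];q=(t-T[:3,3])@T[:3,:3]
    rho=np.hypot(q[:,0],q[:,1]);th=np.arctan2(rho,q[:,2]);k=th/rho
    return np.c_[d["fx"]*k*q[:,0]+d["cx"],d["fy"]*k*q[:,1]+d["cy"]]
E
cat > fitw.py <<'E'
from h import *
d=np.load("pics/w1.npz")
W=lambda u,v:np.array((195+u/3.15,50+v/3.15))
ob=[((-47,35,68),W(99,128)),((-17,35,68),W(199,128)),((-47,-85,68),W(104,524)),((-17,-85,68),W(199,524)),
((-60,70,34),W(67,35)),((60,70,34),W(449,35)),((-60,-100,34),W(77,532)),((60,-100,34),W(437,532)),
(("t",17,4),W(318,358)),(("t",47,4),W(420,358)),(("t",17,-4),W(318,382)),(("t",47,-4),W(420,382))]
def res(p,zf=True):
    r=[]
    for P,uv in ob:
        if P[0]=="t":P=(P[1],-39+p[3]+P[2],86)
        r.append(wproj(d,w(p,P)+[0,0,p[4] if len(p)>4 else 0])[0]-uv)
    return np.array(r)
for x0 in([515,86,.396,5],[515,86,.396,5,0]):
    f=least_squares(lambda p:res(p).ravel(),x0,loss="soft_l1",x_scale=[100,100,.1,10,10][:len(x0)]);print(f.x.round(3),np.degrees(f.x[2]),f.cost);print(res(f.x).round(1).tolist())
    if len(x0)==4:np.save("fitw.npy",f.x)
E
python3 fitw.py
```

```text
[5.1320e+02 8.9669e+01 3.9600e-01 4.9870e+00] 22.663059651821627 10.33922615072634
[[-1.3, -0.4], [-0.2, -1.0], [-0.4, 0.1], [0.2, 0.4], [1.6, -0.9], [-1.7, -0.3], [1.4, 1.4], [-2.6, 2.0], [-0.1, -0.9], [1.5, -0.4], [-0.3, 0.5], [1.2, 0.9]]
[ 5.13198e+02  8.95370e+01  3.97000e-01  4.68900e+00 -2.58500e+00] 22.722833561566667 9.239809418891731
[[-0.9, 0.0], [-0.2, -0.6], [0.0, -0.5], [0.4, -0.3], [2.0, -0.3], [-2.2, 0.2], [1.8, 0.8], [-2.9, 1.3], [-0.3, -0.9], [1.0, -0.4], [-0.5, 0.5], [0.7, 0.9]]
```

```bash
cp fitw.npy fit.npy
python3 - <<'E'
from h import *
togo((0,-62),95)
E
```

```text
t 1.8333 pos [539.4  29.  230.8] target [537.1  32.5  95. ] shift [  4.   -0.7 135.8] turn [-0.02 -0.03  0.44] F [-0.  -0.3 -0.2] w 46.8
```

Request:
play_rows(
  moves=[125, 4, -1, 30, 0.4, 125, 4, -1, 60, 0.4, 125, 4, -1, 90, 0.4, 125, 4, -1, 110, 0.4, 125, 4, -1, 125, 0.4, 125, 4, -1, 132, 0.4, 125, 4, -1, 135, 0.4, 125, 4, -1, 135, 0.4],
)

```text
time: 2.5
tool_pos: [537.5, 31.9, 95.9]
tcp_rot: [3.142, -0.0, 1.967]
contact_force: [-0.6, -0.3, 0.2]
grip_width: 46.9
```

Run:
```python
from h import *
from plant import bot
togo((0,-62),83)
o=bot.get_obs();c=bot.capture("wrist");np.savez("pics/w2.npz",pos=o["tool_pos"],rot=o["tcp_rot"],**c);cv2.imwrite("pics/w2.png",cv2.resize(c["color"][100:400,80:480,::-1],None,fx=2,fy=2))
for n in("scene","side"):
    c=bot.capture(n);a=c["color"][:,:,::-1]
    a=a[130:280,90:290] if n=="scene" else a[120:320,180:380]
    cv2.imwrite(f"pics/{n}2.png",cv2.resize(a,None,fx=3,fy=3,interpolation=cv2.INTER_CUBIC))
```

```text
t 2.5 pos [537.5  31.9  95.9] target [537.1  32.5  83. ] shift [ 0.7 -0.2 12.9] turn [ 0.   -0.01  0.02] F [-0.6 -0.3  0.2] w 46.9
```

View pics/w2.png

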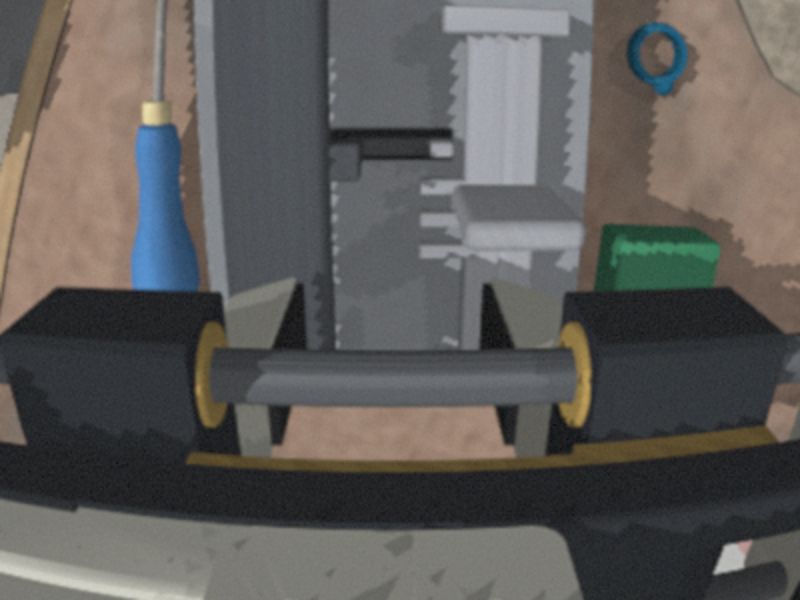

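View pics/scene2.png

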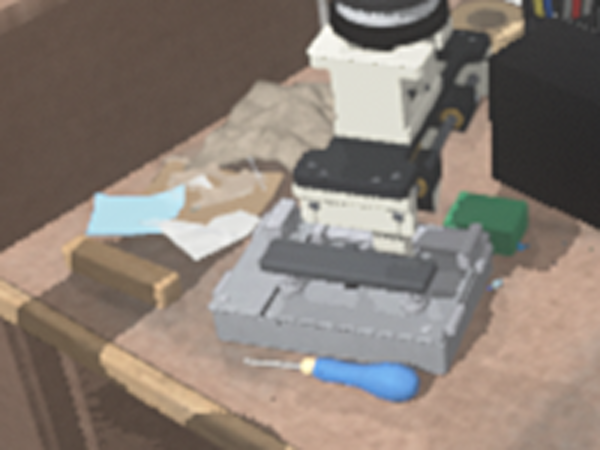

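View pics/side2.png

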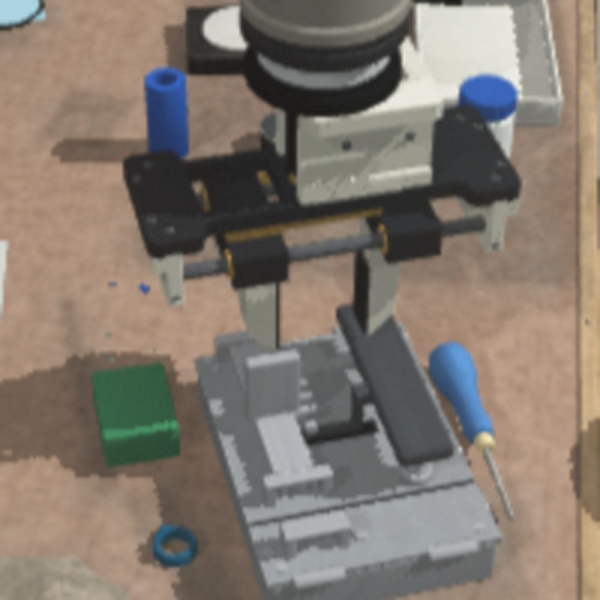

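Request:
play_rows(
  moves=[125, 0, 0, 3, 0, 125, 0, 0, 5, 0, 125, 0, 0, 7, 0, 125, 0, 0, 8, 0, 125, 0, 0, 9, 0, 125, 0, 0, 9, 0],
)

```text
time: 3.15
tool_pos: [537.9, 31.2, 86.8]
tcp_rot: [3.141, 0.0, 1.966]
contact_force: [-0.1, 0.2, 3.7]
grip_width: 46.8
```

Request:
play_rows(
  moves=[125, 0, 0, 2, 0, 125, 0, 0, 4, 0, 125, 0, 0, 5, 0, 125, 0, 0, 5, 0, 125, 0, 0, 5, 0],
)

```text
time: 3.57
tool_pos: [537.9, 31.2, 81.8]
tcp_rot: [3.141, 0.0, 1.966]
contact_force: [0.3, -0.2, 4.5]
grip_width: 46.8
```

Run:
```python
from plant import bot
import numpy as np
for _ in range(2):
    bot.capture("wrist");o=bot.get_obs();print(o["time"],o["tool_pos"].round(1),o["contact_force"].round(2))
```

```text
3.6167 [537.9  31.2  81.9] [ 0.25 -0.    5.41]
3.6667 [537.9  31.2  81.9] [0.29 0.49 4.29]
```

Request:
play_rows(
  moves=[125, 0, 0, 1, 0, 125, 0, 0, 1, 0, 125, 0, 0, 1, 0],
)

```text
time: 3.92
tool_pos: [537.9, 31.2, 81.0]
tcp_rot: [3.141, 0.0, 1.966]
contact_force: [0.7, 0.5, 4.5]
grip_width: 46.6
```

Run:
```python
from plant import bot
import numpy as np,cv2
F=[]
for i in range(5):
    c=bot.capture("side");o=bot.get_obs();F.append(o["contact_force"][2])
print(o["time"],o["tool_pos"].round(1),np.round(F,2),np.mean(F))
cv2.imwrite("pics/side3.png",cv2.resize(c["color"][210:330,200:360,::-1],None,fx=5,fy=5,interpolation=cv2.INTER_CUBIC))
```

```text
4.1667 [537.9  31.2  81. ] [5.67 6.12 5.03 5.09 5.99] 5.5814271627156025
```

View pics/side3.png

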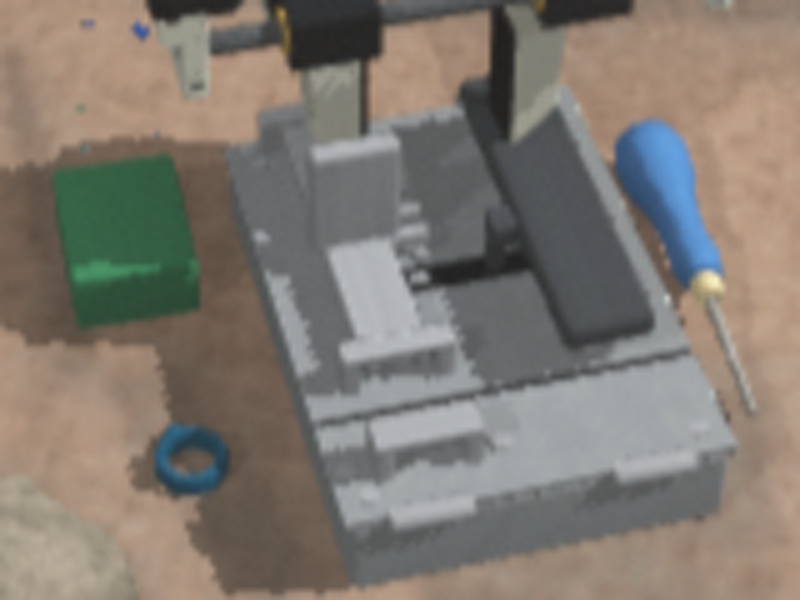

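Request:
play_rows(
  moves=[125, 5, 0, 0, 0, 125, 10, 0, 0, 0, 125, 15, 0, 0, 0, 125, 20, 0, 0, 0, 125, 24, 0, 0, 0, 125, 28, 0, 0, 0, 125, 32, 0, 0, 0, 125, 32, 0, 0, 0],
)

```text
time: 4.83
tool_pos: [526.0, 60.4, 81.2]
tcp_rot: [3.14, 0.002, 1.966]
contact_force: [1.3, -1.6, 4.5]
grip_width: 46.5
```

```bash
cat > look.py <<'E'
from h import *
from plant import bot
import sys
k=sys.argv[1];F=[]
for i in range(3):
    c=bot.capture("side");o=bot.get_obs();F.append(o["contact_force"])
togo((0,-8.5),81)
F=np.mean(F,0);R=Rot.from_euler("xyz",o["tcp_rot"]).as_matrix();print("F tool",(R.T@F).round(2))
cv2.imwrite(f"pics/side{k}.png",cv2.resize(c["color"][210:330,200:360,::-1],None,fx=5,fy=5,interpolation=cv2.INTER_CUBIC))
o=bot.get_obs();c=bot.capture("wrist");np.savez(f"pics/w{k}.npz",pos=o["tool_pos"],rot=o["tcp_rot"],**c);cv2.imwrite(f"pics/w{k}.png",cv2.resize(c["color"][50:350,130:430,::-1],None,fx=2,fy=2))
E
python3 look.py 4
```

```text
t 4.9833 pos [526.1  60.3  81.1] target [516.5  81.8  81. ] shift [23.5 -0.6  0.1] turn [ 0.08  0.07 -0.02] F [ 1.9 -1.7  4.8] w 46.9
F tool [-2.05  0.57 -4.98]
```

View pics/side4.png

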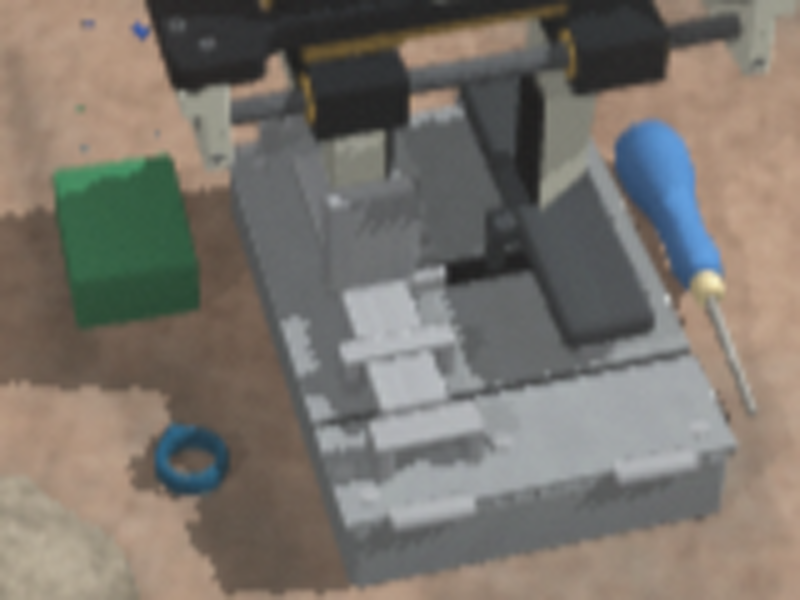

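View pics/w4.png

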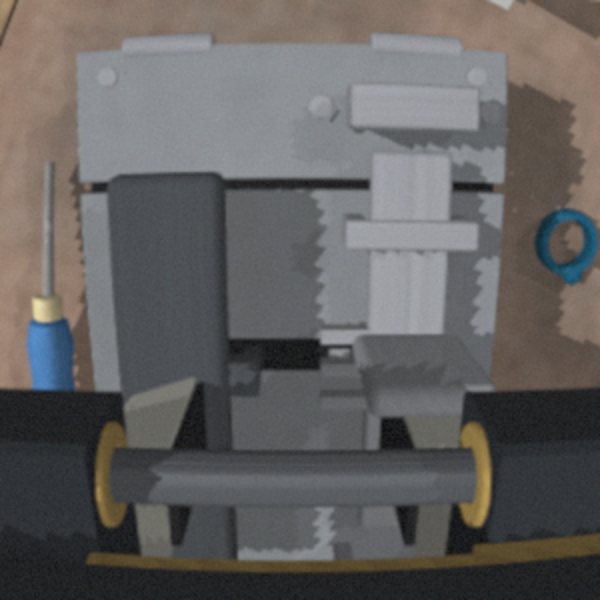

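Request:
play_rows(
  moves=[125, 4, 0, 0, 0, 125, 8, 0, 0, 0, 125, 12, 0, 0, 0, 125, 15, 0, 0, 0, 125, 18, 0, 0, 0, 125, 20, 0, 0, 0, 125, 20, 0, 0, 0],
)

```text
time: 5.62
tool_pos: [518.7, 78.0, 81.2]
tcp_rot: [3.14, 0.003, 1.966]
contact_force: [2.1, -7.0, 4.8]
grip_width: 46.4
```

```bash
python3 look.py 5
```

```text
t 5.7667 pos [518.7  78.   81.1] target [516.5  81.8  81. ] shift [ 4.4 -0.6  0.1] turn [ 0.08  0.14 -0.05] F [ 2.1 -6.2  5. ] w 46.5
F tool [-6.44 -0.25 -4.66]
```

View pics/w5.png

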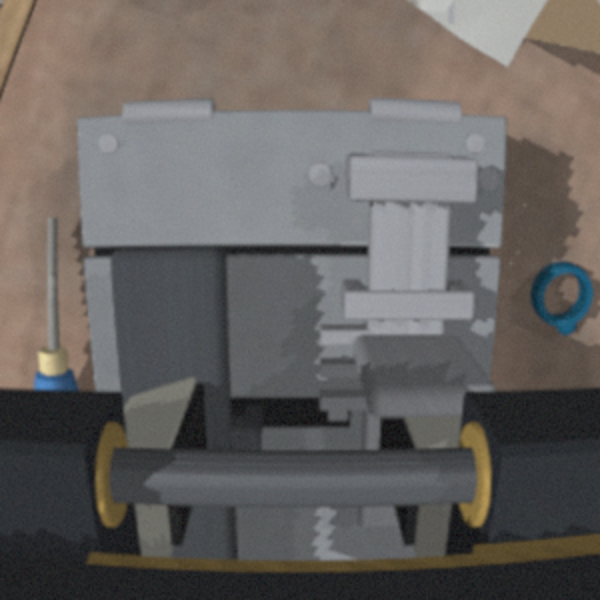

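Request:
play_rows(
  moves=[125, 1, 0, 0, 0, 125, 2, 0, 0, 0, 125, 2, 0, 0, 0],
)

```text
time: 6.07
tool_pos: [518.7, 78.1, 81.2]
tcp_rot: [3.14, 0.005, 1.966]
contact_force: [5.4, -14.4, 3.7]
grip_width: 47.1
```

```bash
python3 look.py 6
```

```text
t 6.2167 pos [518.7  78.1  81.2] target [516.5  81.8  81. ] shift [ 4.3 -0.6  0.2] turn [ 0.1   0.29 -0.05] F [  4.3 -15.    2.4] w 46.7
F tool [-15.33  -1.45  -3.02]
```

Request:
play_rows(
  moves=[125, -3, 0, 0, 0, 125, -4, 0, -3, 0, 125, -4, 0, -8, 0, 125, -4, 0, -15, 0, 125, -4, 0, -30, 0, 125, -4, 0, -55, 0, 125, -4, 0, -85, 0, 125, -4, 0, -115, 0],
)

```text
time: 6.93
tool_pos: [517.0, 77.6, 196.4]
tcp_rot: [-3.138, -0.001, 1.966]
contact_force: [0.2, 0.1, 0.0]
grip_width: 46.9
```

Request:
play_rows(
  moves=[125, -20, 0, -10, 0, 125, -40, 0, -20, 0, 125, -60, 0, -25, 0, 125, -60, 0, -25, 0, 125, -60, 0, -25, 0, 125, -60, 0, -25, 0],
)

```text
time: 7.43
tool_pos: [540.5, 22.6, 220.2]
tcp_rot: [-3.14, -0.001, 1.966]
contact_force: [-0.1, -0.2, -0.5]
grip_width: 46.6
```

```bash
python3 look.py 7
python3 - <<'E'
import cv2
d=__import__("numpy").load("pics/w7.npz")["color"][50:240,185:375,::-1]
cv2.imwrite("pics/w7c.png",cv2.resize(d,None,fx=3.1,fy=3.1,interpolation=cv2.INTER_CUBIC))
E
```

```text
t 7.5833 pos [540.8  22.9 220.2] target [516.5  81.8  81. ] shift [ 63.7   0.4 139.3] turn [-0.07 -0.05  0.03] F [ 0.   0.4 -1.2] w 46.7
F tool [0.71 0.3  0.35]
```

View pics/w7c.png

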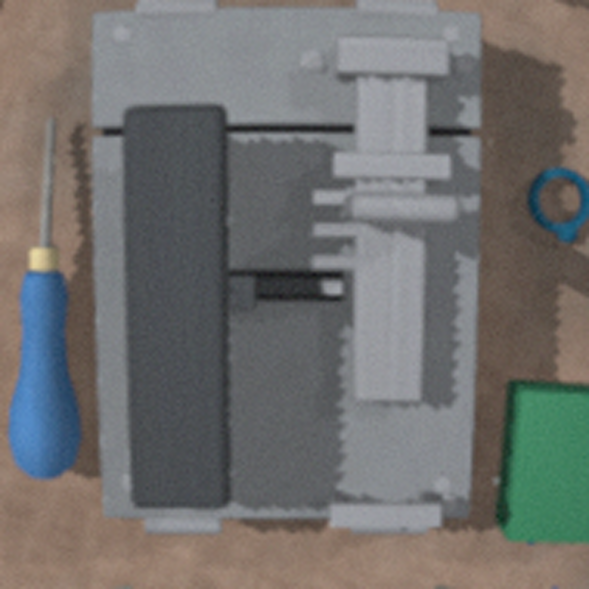

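View pics/side7.png

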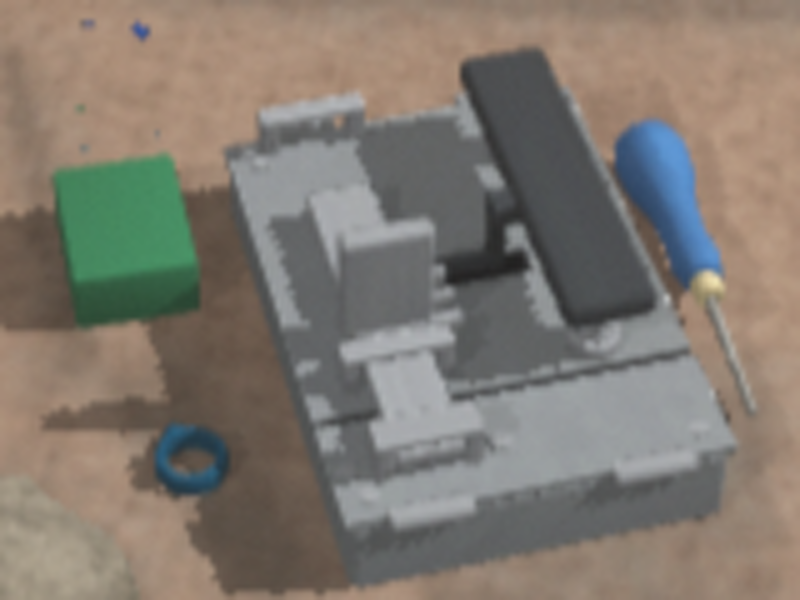

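Run:
```python
from h import *
p=np.load("fit.npy");d=np.load("pics/w7.npz")
for n,P in[("bar-x+y",(-47,35,68)),("bar-x-y",(-47,-85,68))]+[(f"tab{t}",(32,-39+t,86)) for t in(38,40,42,44,46)]:
    print(n,((wproj(d,w(p,P))[0]-[185,50])*3.1).round(0))
for t in (40,42,44,46):
    print(t,[((proj("side",w(p,(x,-35+t,86)))[0]-[200,210])*5).round(0) for x in(47,17)], [((proj("side",w(p,(x,-35+5,86)))[0]-[200,210])*5).round(0) for x in(47,17)])
```

```text
bar-x+y [120. 104.]
bar-x-y [130. 509.]
tab38 [405. 228.]
tab40 [405. 221.]
tab42 [406. 213.]
tab44 [406. 206.]
tab46 [406. 198.]
40 [array([341., 241.]), array([436., 224.])] [array([313., 163.]), array([406., 147.])]
42 [array([342., 246.]), array([438., 228.])] [array([313., 163.]), array([406., 147.])]
44 [array([344., 251.]), array([440., 233.])] [array([313., 163.]), array([406., 147.])]
46 [array([345., 255.]), array([442., 237.])] [array([313., 163.]), array([406., 147.])]
```

Wrist view: the tab top's centre is at about crop (405, 207), which gives a bolt travel of about 44 mm. The bar's edges sit where a raised bar (68 mm) projects. The hand is well clear, so I'm handing in.

```bash
python3 -c "
from plant import bot
print(bot.get_obs()['dq'].round(3));print(bot.close_job())"
```

```text
[-0.004 -0.001 -0.005  0.    -0.001  0.001]
the job is handed in; nothing more can be done
None
```

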